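# Put the fittings back in their stock trays

### The arm

A 6-joint arm with a two-finger parallel gripper is mounted at the origin on the work surface. World frame = base frame: x ahead of the robot, y to its left, z up, the work surface at z = 0. Lengths are in m, angles in rad, forces in N, time in s.
With the tool pointing down it reaches from about 0.375 to 0.975 m from the base axis. Payload 3.8 kg.
Tool frame: the origin (TCP) lies at the very end of the fingers, on their centre line; the grasp point (between the pads) lies 19 mm behind it (bot.tcp_to_grasp is the z of the grasp point in the tool frame, in m); z points along the fingers, y is the direction in which the jaws open and shut (so a half turn about z gives the same grasp; the last joint's range is limited). The gripper opens to 85 mm and grips with 20 to 120 N. Pads are 22 mm wide; open, the fingers measure 114 mm over their backs; the gripper's body (76 mm by 85 mm) begins 54 mm behind the grasp point. The pads swing forward as they close: fully open they stand 13 mm farther back than shut.
Start: joints at [-1.151, 0.264, 1.604, -0, 1.274, -0.037], TCP at [0.298, -0.606, 0.231] pointing down, gripper open.
Joint ranges: [-2.63, 2.63], [-0.94, 2.18], [0.31, 2.57], [-1.31, 4.45], [0, 2.66], [-2.55, 2.55]. Speed limits (rad/s): [2.57, 2.57, 3.14, 3.14, 3.14, 3.14].

### API

Orientations are given as a rotation vector (axis times angle).
In Python, from workcell import status, vision, job, bot gives the robot as it stands.
- The arm moves only by the tool apply_moves, never from a script. Its argument "deltas" is a list of rows, each a list of 7 numbers: the shift along the tool's x, y, z in m, then the turn, a rotation vector about the tool's x, y, z in rad, then the closure, from 0 (fully open) to 1 (shut). In form: [[x, y, z, rx, ry, rz, jaw], ...]. A call has 1 to 8 rows; each row is the pose to reach, as a shift and turn from the pose commanded when the call began, along the tool's axes at that moment; what a row does not reach only later rows make up. A row lasts 1/12 s, in which the tool goes at most 41.7 mm and 7.16 degrees, less where a joint would pass 70% of its speed; a pose out of reach is approached as far as the arm can. A call with a gripper value outside its range is refused whole. The fingers move at their own pace and stop on an object; "squeeze" is the grip in N (left out, the last holds). Time passes only in rows, so rows that repeat a pose let the fingers close. It gives the time, the measured TCP pose, the force and the opening at its end, in the units of the state.
- status.read_state(): the state, without advancing time (a new reading comes with each control period).
- vision.read_camera(name): name is "side" or "top"; returns the picture (480x640x3 uint8, red, green, blue); there is no depth.
- vision.get_calibration(name): a dict with "fov_y" (degrees; the focal length in pixels is half the picture's height over the tangent of half this angle, whatever the lens; pixels are square), "cx", "cy" (the principal point, pixels), "R" (3x3) and "t" (3): a world point X has camera coordinates R X + t. Camera axes: x right, y down, z forward; pixel columns grow to the right and rows downward; lengths in m; the calibration is good to about 2 mm. A picture is of the moment at which its call begins. get_calibration takes no time and is no camera call.
- job.finish_job(): hands the job in, once; it reports no verdict.
The state is a dict: "time": time; "q": joint angles; "joint_vel": joint speeds; "joint_torque": joint torques, N m; "tool_pos": TCP position; "tcp_rot": TCP orientation; "wrist_force": force on the tool from outside, world axes, zero at the start; "torque": the same for the moment, N m; "width": opening from 0.0 (shut) to 1.0 (fully open).
Only numpy, scipy, OpenCV 4.12 (cv2) and the standard library are available. Lean on these libraries where they do the work, as an engineer would, in place of code of your own. Each camera call takes 0.05 s, during which the arm holds its last target. There are 200 camera calls.

### The job

Put the four loose instrument fittings on the bench (tailpiece, cello peg, bow frog, cello bridge) back in stock: each goes into the felt-lined tray that has a piece of its own kind fixed on the ledge as a label. Lay each one flat, the same face up as now, in the middle of the felt, lined up with the label piece (either way round), and leave the brass thumb plane and the varnish jar where they stand.

Things in the scene. Friction and masses are not known exactly. Their poses are not given: they have to be found in the camera images.
- tailpiece_mid (a point): loose violin tailpiece, rosewood, lying flat: a long tapered tongue 108 mm long (its x), 40 mm wide at the -x end (pale string saddle across it) and 22 mm at the +x end, 11 mm thick; the point is its centre, 5.5 mm above its underside, where it is 31 mm wide across y; the lower half of its sides is upright there. About 25 g
- peg_mid (a point): loose cello peg, rosewood, lying on its side: 104 mm long (its x), flat heart-shaped head (30 mm long, 28 mm wide across y, 13 mm thick) at the -x end, then a round collar and a round shaft 72 mm long tapering from 15 to 12 mm diameter towards +x; the point is midway along the whole length, on the shaft, 7 mm above the bench; shaft 14 mm thick there. About 22 g
- frog_mid (a point): loose cello-bow frog, a small ebony block lying on its side with bright metal ferrule, back plate and slide and a pearl dot: 50 mm long (its x, ferrule at +x), 25 mm wide across y, 14 mm thick; the point is its centre, 7 mm up; its flat sides at +-y are 25 mm apart. About 25 g
- bridge_mid (a point): loose bridge for a small cello, pale maple, lying flat: 72 mm across its two feet (its x), 62 mm tall (its y, feet at -y, string edge at +y), 10 mm thick; the point is its centre, 5 mm up; from 8 mm to the foot side to 18 mm to the string side of it the body is 46 mm wide across x with upright sides (narrow kidney-shaped cut-outs in them), the feet begin 24 mm to -y. About 22 g
- tray_tailpiece_in (a point): felt centre of the fixed tray with a tailpiece as label; point on the felt, 6 mm above the bench, z up. Felt 118 mm along x by 136 along y; walls 6 thick, top 10 above the felt. Past the +x wall a solid ledge, 66 deep, as high as the walls, has the label piece fixed on it along y (top up to 31 mm above the bench). A piece laid in line with it has its x along the tray's y, either way
- tray_peg_in (a point): felt centre of the fixed tray with a cello peg as label; point on the felt, 6 mm above the bench, z up. Felt 118 mm along x by 136 along y; walls 6 thick, top 10 above the felt. Past the +x wall a solid ledge, 66 deep, as high as the walls, has the label piece fixed on it along y (top up to 31 mm above the bench). A piece laid in line with it has its x along the tray's y, either way
- tray_frog_in (a point): felt centre of the fixed tray with a bow frog as label; point on the felt, 6 mm above the bench, z up. Felt 118 mm along x by 136 along y; walls 6 thick, top 10 above the felt. Past the +x wall a solid ledge, 66 deep, as high as the walls, has the label piece fixed on it along y (top up to 31 mm above the bench). A piece laid in line with it has its x along the tray's y, either way
- tray_bridge_in (a point): felt centre of the fixed tray with a cello bridge as label; point on the felt, 6 mm above the bench, z up. Felt 118 mm along x by 136 along y; walls 6 thick, top 10 above the felt. Past the +x wall a solid ledge, 66 deep, as high as the walls, has the label piece fixed on it along y (top up to 31 mm above the bench). A piece laid in line with it has its x along the tray's y, either way
- thumb_plane_mid (a point): bystander: small brass thumb plane standing on its sole, 52 x 30 mm, about 35 mm tall; the point is 15 mm above the bench
- varnish_jar_mid (a point): bystander: closed amber glass jar with a steel lid, 52 mm diameter, 62 mm tall; the point is its centre, 31 mm above the bench
Things that resemble listed ones, but are neither listed nor needed, are in the scene too. What is shaped like the part that bears tray_bridge_in but green is not meant.

How it is judged:
By the outcome, as a careful person would: the job done as asked, in the order asked, and still so for the second after the job is handed in, with the robot touching nothing.
It also fails if it takes over 93 s, if anything falls off the work surface, if the arm or the gripper's body presses on something with over 40 N, if the wrist force passes 120 N, or if a joint passes its speed limit or range.

## Working session

There is one attempt and no reset: what is moved stays moved. The work goes in short steps, Python scripts to look and compute and a tool call to move; the robot and the scene stay as the last step left them, time stands still between calls to the robot, and variables do not carry over. Pictures are saved under pics/ and viewed, about 12 in all and at most 16, crops included, and the job is handed in when it is done.

Besides the shell and the picture viewer there is one more tool, called after "Call:" as name([rows], argument=value, ...), one row to a line, values as JSON. apply_moves: Moves the arm, as the interface text tells. Its arguments: {"type":"object","properties":{"deltas":{"type":"array","items":{"type":"array","items":{"type":"number"}}},"squeeze":{"type":"number"}},"required":["deltas"]}

```bash
ls; mkdir -p pics
python3 - <<'E'
from workcell import status,vision,job,bot
import cv2
for n in("top","side"):
    cv2.imwrite(f"pics/{n}0.png",vision.read_camera(n)[:,:,::-1]); print(n,vision.get_calibration(n))
print(status.read_state(),bot.tcp_to_grasp)
E
```

```text
pics
top {'fov_y': 51.647096630707615, 'cx': 311.2969417701479, 'cy': 237.68241469158735, 'R': array([[ 0.00492472, -0.99993737,  0.0100502 ],
       [-0.99159542, -0.0061825 , -0.12922967],
       [ 0.12928371, -0.00932931, -0.99156376]]), 't': array([-0.01166358,  0.40106939,  0.95275364])}
side {'fov_y': 56.37689683920148, 'cx': 327.4617063567809, 'cy': 241.4686421494518, 'R': array([[-0.91838491, -0.39567983,  0.00257385],
       [-0.23954247,  0.55078447, -0.79953479],
       [ 0.31494215, -0.73489723, -0.60061427]]), 't': array([0.38714582, 0.11957361, 0.82126635])}
{'time': 0.1, 'q': array([-1.15092564e+00,  2.64702549e-01,  1.60521074e+00, -1.51065174e-05,
        1.27368838e+00, -3.68648401e-02]), 'joint_vel': array([ 1.32154584e-03, -6.28261886e-04, -1.99487957e-03, -3.00405018e-04,
       -1.08233950e-05, -4.25126259e-04]), 'joint_torque': array([ 1.45947019e-03, -5.16704285e+01, -3.68589771e+01, -4.77785278e-06,
        6.24769251e-03,  3.22307301e-05]), 'tool_pos': array([ 0.29744224, -0.60521659,  0.23008426]), 'tcp_rot': array([-3.05810811e+00, -7.10779662e-01,  6.22525394e-04]), 'wrist_force': array([-0.41999862, -0.60717199, -0.57247569]), 'torque': array([-0.06760191, -0.04141099,  0.04230651]), 'width': 1.001705519414587} -0.0187
```

View pics/top0.png

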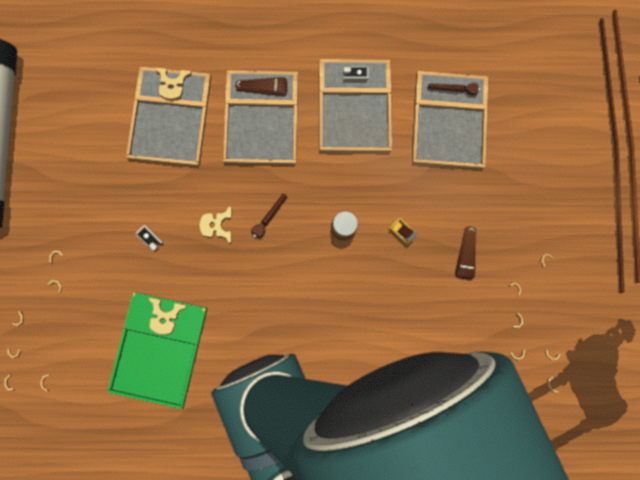

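View pics/side0.png

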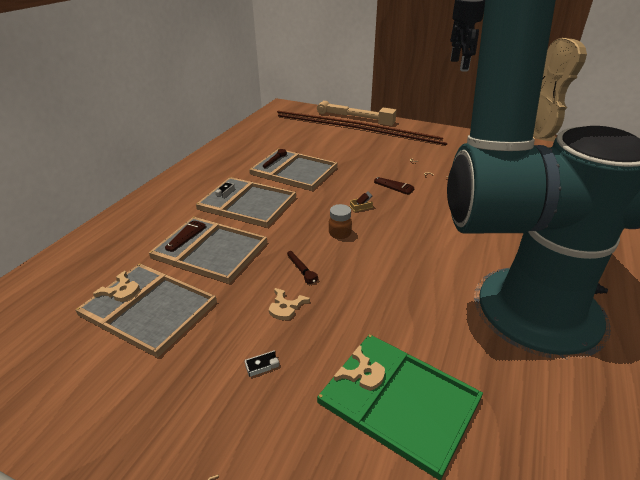

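Top view (image up is +x, left is +y). Loose pieces: frog (149,237), bridge (216,225), peg (269,216) and tailpiece (467,252). Bystanders: jar (345,225) and plane (402,231). Trays, left to right: bridge (170,115), tailpiece (261,117), frog (356,105) and peg (451,120). The green tray at (157,350) with a bridge label is the decoy, because the description rules out green. The wooden tray at (170,115) is the one meant. Next I'll enlarge the top picture.

Run:
```python
import cv2
im=cv2.imread("pics/top0.png")
def crop(n,c0,r0,c1,r1,s):
    a=cv2.resize(im[r0:r1,c0:c1],None,fx=s,fy=s,interpolation=cv2.INTER_CUBIC)
    for c in range(-(-c0//10)*10,c1,10):
        cv2.line(a,(int((c+.5-c0)*s),0),(int((c+.5-c0)*s),6 if c%50 else 14),(255,255,255),1)
        if c%20==0: cv2.putText(a,str(c),(int((c-c0)*s),24),0,.4,(255,255,255),1)
    for r in range(-(-r0//10)*10,r1,10):
        cv2.line(a,(0,int((r+.5-r0)*s)),(6,int((r+.5-r0)*s)),(255,255,255),1)
        if r%20==0: cv2.putText(a,str(r),(8,int((r-r0)*s)+4),0,.4,(255,255,255),1)
    cv2.imwrite(f"pics/{n}.png",a)
crop("cL",120,55,310,265,2.85)
crop("cR",310,50,500,290,2.5)
```

```text
(no output)
```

View pics/cL.png

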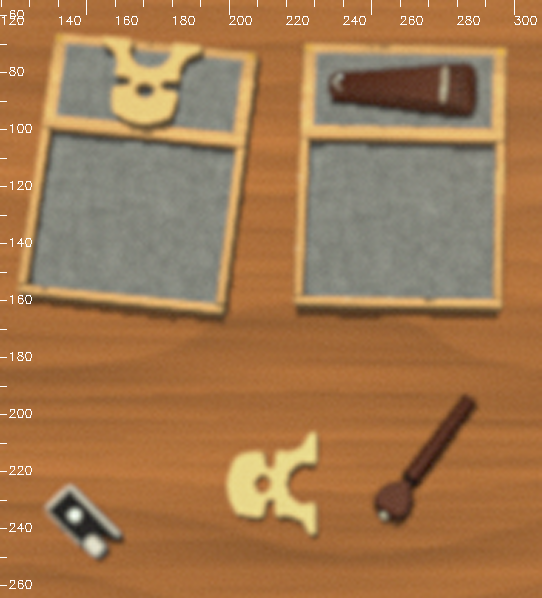

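View pics/cR.png

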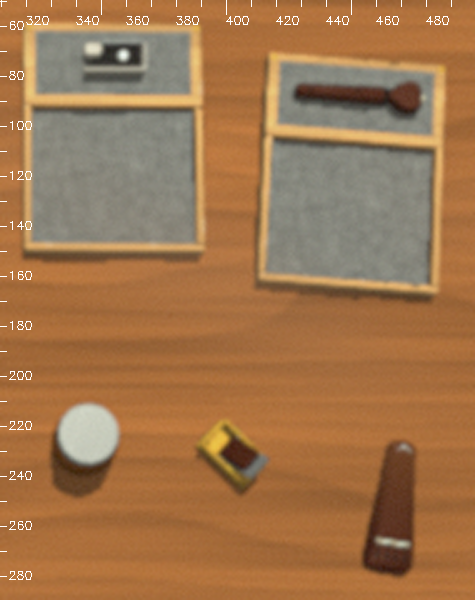

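```bash
cat > h.py <<'E'
import numpy as np, cv2
from workcell import vision
from scipy.optimize import least_squares
def cal(n):
    c=vision.get_calibration(n); f=240/np.tan(np.radians(c["fov_y"]/2)); return f,c["cx"],c["cy"],c["R"],c["t"]
def unproj(px,z,n="top"):
    f,cx,cy,R,t=cal(n); px=np.atleast_2d(px).astype(float); z=np.broadcast_to(z,len(px))
    d=np.c_[(px[:,0]-cx)/f,(px[:,1]-cy)/f,np.ones(len(px))]@R; C=-R.T@t
    return C+d*((z-C[2])/d[:,2])[:,None]
def proj(P,n="top"):
    f,cx,cy,R,t=cal(n); c=np.atleast_2d(P)@R.T+t; return np.c_[cx+f*c[:,0]/c[:,2],cy+f*c[:,1]/c[:,2]]
E
cat > m.py <<'E'
from h import *
f,cx,cy,R,t=cal("top"); print("cam",-R.T@t,f)
L=lambda p:(np.array(p)/2.85+[119.5,54.5]); Q=lambda p:(np.array(p)/2.5+[309.5,49.5])
T=dict(bridge=L([(57,34),(258,52),(223,312),(19,292)]),tail=L([(304,44),(506,48),(500,310),(294,305)]),
 frog=Q([(22,26),(198,24),(205,250),(22,252)]),peg=Q([(268,53),(445,67),(438,292),(257,284)]))
M=np.array([(.137,.074),(.137,-.074),(-.065,-.074),(-.065,.074)])
for k,p in T.items():
    W=unproj(p,.016)[:,:2]
    def mod(v): c,s=np.cos(v[2]),np.sin(v[2]); return M@np.array([[c,s],[-s,c]])+v[:2]
    r=least_squares(lambda v:(mod(v)-W).ravel(),[*W.mean(0),0]); 
    print(k,r.x.round(4),np.degrees(r.x[2]).round(1),"res mm",(r.fun*1e3).round(1),"sides",[round(1e3*np.linalg.norm(W[i]-W[i-1])) for i in range(4)])
im=cv2.imread("pics/top0.png"); hsv=cv2.cvtColor(im,cv2.COLOR_BGR2HSV).astype(int); g=im.max(2).astype(int)
rois=dict(frog=(130,218,170,256,.007),bridge=(192,200,240,250,.007),peg=(246,188,294,244,.007),tail=(450,222,484,284,.0055),jar=(325,205,365,245,.062),plane=(385,215,420,247,.015))
vis=im.copy()
for k,(a,b,c,d,z) in rois.items():
    s=im[b:d,a:c]; lab=cv2.cvtColor(s,cv2.COLOR_BGR2LAB).astype(float)
    bor=np.concatenate([lab[0],lab[-1],lab[:,0],lab[:,-1]]); dist=np.linalg.norm(lab-np.median(bor,0),axis=2)
    m=(dist>38).astype(np.uint8)
    cs=max(cv2.findContours(m,cv2.RETR_EXTERNAL,cv2.CHAIN_APPROX_NONE)[0],key=cv2.contourArea)
    cv2.drawContours(vis,[cs+[a,b]],-1,(255,255,0),1)
    W=unproj(cs[:,0]+[a,b],z)[:,:2]; (x,y),wh,_=r=cv2.minAreaRect((W*1e3).astype(np.float32)); B=cv2.boxPoints(r)
    e=[B[1]-B[0],B[2]-B[1]]; e=max(e,key=np.linalg.norm); print(k,"c",round(x,1),round(y,1),"wh",np.round(wh,1),"long axis deg",round(np.degrees(np.arctan2(e[1],e[0])),1), "reach",round(np.hypot(x,y)))
a=vis[185:290,125:325]; b=vis[185:290,320:490]
v=np.vstack([cv2.resize(a,(760,399),interpolation=0)[:], ]); v2=cv2.resize(b,(0,0),fx=1.9,fy=1.9,interpolation=0)
o=np.zeros((600,760,3),np.uint8); o[:399]=v; o[400:400+v2.shape[0],:v2.shape[1]]=v2; cv2.imwrite("pics/seg.png",o)
E
python3 m.py
```

```text
cam [ 2.74580486e-01 -2.94701386e-04  9.96663261e-01] 495.9435622683026
bridge [ 0.6201  0.2886 -0.091 ] -5.2 res mm [ 3.7  0.1  2.7 -0.4 -3.2 -0.8 -3.2  1.1] sides [195, 147, 196, 146]
tail [ 0.6184  0.0972 -0.0122] -0.7 res mm [ 2.7  0.1  2.6 -0.3 -2.3 -0.5 -3.   0.7] sides [196, 148, 197, 147]
frog [ 0.6456 -0.0974  0.0129] 0.7 res mm [ 4.   0.7  2.6  0.3 -3.8  0.4 -2.8 -1.3] sides [195, 148, 196, 150]
peg [ 0.6164 -0.2931 -0.0643] -3.7 res mm [ 2.   0.1  3.4  0.5 -4.7 -0.2 -0.8 -0.4] sides [199, 148, 194, 148]
frog c 401.1 315.0 wh [56.7 23.7] long axis deg 46.1 reach 510
bridge c 429.8 185.6 wh [69.5 62.4] long axis deg 1.5 reach 468
peg c 446.1 72.4 wh [ 27.6 107.3] long axis deg -39.9 reach 452
tail c 374.6 -321.2 wh [ 39.  107.2] long axis deg -6.2 reach 493
jar c 414.7 -69.0 wh [47.6 68.5] long axis deg -14.2 reach 420
plane c 413.0 -190.7 wh [51.6 34.7] long axis deg 50.0 reach 455
```

View pics/seg.png

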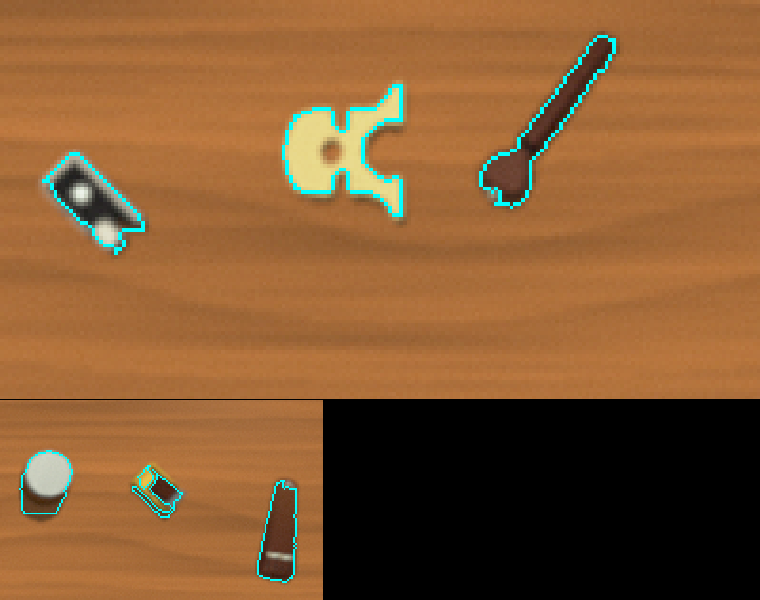

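Contours match the pieces and the tray sides come out right (196 x 148). I used 202 mm instead of 196 for the tray length, so the tray centres shift by +3 mm in tray x. Next I'll refine the peg and frog axes, cross-check with the side camera, and write the planner.

```bash
cat > plan.py <<'E'
import numpy as np, sys
from scipy.spatial.transform import Rotation as Ro
from workcell import status
# usage: plan.py x y z jawdeg   (jaw line angle in world, mod 180)
s=status.read_state(); R=Ro.from_rotvec(s["tcp_rot"]); p=np.array(s["tool_pos"]); M=R.as_matrix()
x,y,z,jd=map(float,sys.argv[1:5])
cur=np.degrees(np.arctan2(M[1,1],M[0,1])); q=s["q"]
best=None
for k in (-1,0,1,2,-2):
    a=jd+180*k; q6=q[5]-np.radians(a-cur)+(np.arctan2(y,x)-np.arctan2(p[1],p[0]))
    if best is None or abs(q6)<abs(best[1]): best=(a,q6)
a=np.radians(best[0]); Y=np.array([np.cos(a),np.sin(a),0]); Z=np.array([0,0,-1.]); T=np.c_[np.cross(Y,Z),Y,Z]
d=M.T@(np.array([x,y,z])-p); r=Ro.from_matrix(M.T@T).as_rotvec()
print("t",round(s["time"],2),"pos",p.round(4),"jaw",cur.round(1),"q6->",round(best[1],2),"F",s["wrist_force"].round(1),"w",round(s["width"],3))
print("delta",[float(v) for v in d.round(4)],[float(v) for v in r.round(4)],"rows>=",round(max(np.linalg.norm(d)/.0417,np.degrees(np.linalg.norm(r))/7.16),1))
E
python3 - <<'E'
from h import *
im=cv2.imread("pics/top0.png"); L=lambda p:(np.array(p)/2.85+[119.5,54.5])
lab=cv2.cvtColor(im,cv2.COLOR_BGR2LAB).astype(float)
def mask(a,b,c,d):
    s=lab[b:d,a:c]; bor=np.concatenate([s[0],s[-1]]); v,u=np.nonzero(np.linalg.norm(s-np.median(bor,0),axis=2)>38); return np.c_[u+a,v+b]
W=unproj(mask(246,188,294,244),.007)[:,:2]*1e3
ax=np.array([.79,-.61]); 
for _ in range(3):
    t=W@ax; S=W[t>t.min()+42]; l=cv2.fitLine(S.astype(np.float32),2,0,.01,.01).ravel(); ax=l[:2]*np.sign(l[0])
t=W@ax; n=np.array([-ax[1],ax[0]]); c=ax*(t.min()+t.max())/2+n*(l[2:]@n); print("peg",c,np.degrees(np.arctan2(ax[1],ax[0])),np.ptp(t))
c4=unproj(L([(70,487),(122,537),(100,557),(45,510)]),.014)[:,:2]*1e3
print("frog corners",c4.round(1).tolist(),c4.mean(0)); e=[c4[1]-c4[0],c4[2]-c4[3]]; print([(np.linalg.norm(v),np.degrees(np.arctan2(v[1],v[0]))) for v in e])
W=unproj(mask(130,218,170,256),.007)[:,:2]*1e3; print("frog centroid",W.mean(0))
print(proj([[.4,.315,.007],[.43,.1856,.005],[c[0]/1e3,c[1]/1e3,.007],[.3746,-.3212,.0055]],"side").round(0).tolist())
E
python3 plan.py 0.375 -0.321 0.05 84
```

```text
peg [448.25116062  75.29117792] -35.469044 107.69887391113673
frog corners [[425.4, 324.7], [390.3, 286.8], [376.2, 301.5], [409.0, 341.3]] [400.25269126 313.59596851]
[(np.float64(51.622363769578605), np.float64(-132.78897643320062)), (np.float64(51.61943509736372), np.float64(-129.45942610232203))]
frog centroid [401.6518982  315.49562773]
[[261.0, 362.0], [283.0, 304.0], [301.0, 265.0], [393.0, 184.0]]
t 0.1 pos [ 0.2974 -0.6052  0.2301] jaw -63.8 q6-> 0.93 F [-0.4 -0.6 -0.6] w 1.002
delta [0.1949, -0.2205, 0.1805] [-0.002, 0.0005, 0.5615] rows>= 8.3
```

Both cameras agree within a few mm, so I'm starting with the tailpiece.

Call:
apply_moves([
  [0.195,-0.2205,0.1805,0,0,0.5615,0],
  [0.195,-0.2205,0.1805,0,0,0.5615,0],
  [0.195,-0.2205,0.1805,0,0,0.5615,0],
  [0.195,-0.2205,0.1805,0,0,0.5615,0],
  [0.195,-0.2205,0.1805,0,0,0.5615,0],
  [0.195,-0.2205,0.1805,0,0,0.5615,0.2],
  [0.195,-0.2205,0.1805,0,0,0.5615,0.3],
  [0.195,-0.2205,0.1805,0,0,0.5615,0.3],
], squeeze=35)

```text
time: 0.77
tool_pos: [0.3726, -0.3298, 0.0559]
tcp_rot: [-3.137, 0.165, 0.0]
wrist_force: [0.7, 0.3, 0.3]
width: 0.701
```

Call:
apply_moves([
  [0,0,0,0,0,0,0.3],
  [0,0,0,0,0,0,0.3],
])

```text
time: 0.93
tool_pos: [0.3713, -0.3284, 0.0548]
tcp_rot: [-3.134, 0.159, 0.006]
wrist_force: [0.0, -1.2, 0.4]
width: 0.705
```

```bash
python3 plan.py 0.375 -0.321 0.001 84; python3 -c "
from workcell import vision;import cv2
a=vision.read_camera('side')[100:260,300:500,::-1];cv2.imwrite('pics/s1.png',cv2.resize(a,None,fx=3.5,fy=3.5,interpolation=2))"
```

```text
t 0.93 pos [ 0.3713 -0.3284  0.0548] jaw -95.8 q6-> 0.92 F [ 0.  -1.2  0.4] w 0.705
delta [0.0031, -0.0075, 0.0538] [-0.0033, 0.0043, 0.0033] rows>= 1.3
```

View pics/s1.png

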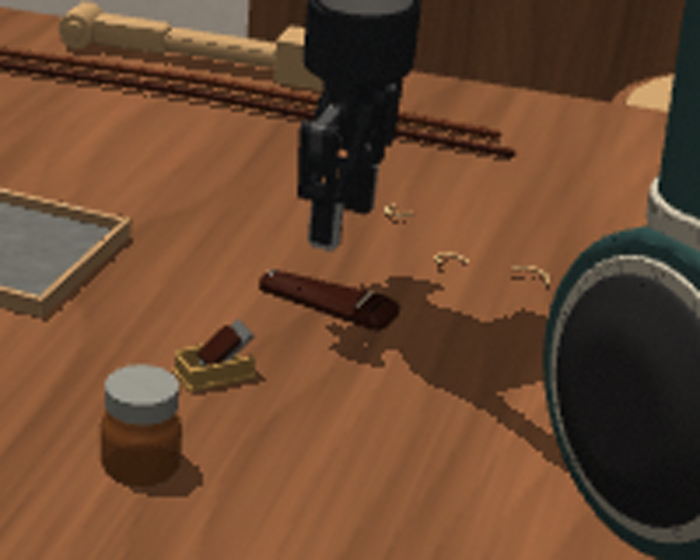

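The gripper is above the tailpiece and aligned with it. I'll lower and close.

Call:
apply_moves([
  [0.003,-0.0075,0.02,0,0,0.003,0.3],
  [0.003,-0.0075,0.04,0,0,0.003,0.3],
  [0.003,-0.0075,0.053,0,0,0.003,0.3],
  [0.003,-0.0075,0.053,0,0,0.003,0.3],
  [0.003,-0.0075,0.053,0,0,0.003,0.8],
  [0.003,-0.0075,0.053,0,0,0.003,0.9],
  [0.003,-0.0075,0.053,0,0,0.003,0.9],
  [0.003,-0.0075,0.053,0,0,0.003,0.9],
])

```text
time: 1.65
tool_pos: [0.3777, -0.3266, 0.0059]
tcp_rot: [3.134, -0.169, 0.004]
wrist_force: [-1.9, -1.5, 4.3]
width: 0.348
```

```bash
python3 plan.py 0.375 -0.321 0.1 84
```

```text
t 1.65 pos [ 0.3777 -0.3266  0.0059] jaw -96.2 q6-> 0.92 F [-1.9 -1.5  4.3] w 0.348
delta [-0.003, -0.005, -0.0941] [0.003, -0.0028, -0.0031] rows>= 2.3
```

Call:
apply_moves([
  [0,0,0,0,0,0,0.9],
  [0,0,0,0,0,0,0.9],
  [0,0,0,0,0,0,0.9],
])

```text
time: 1.9
tool_pos: [0.3777, -0.3266, 0.0059]
tcp_rot: [3.134, -0.168, 0.004]
wrist_force: [-2.2, -3.3, 6.4]
width: 0.349
```

Call:
apply_moves([
  [0,0,-0.01,0,0,0,0.9],
  [0,0,-0.03,0,0,0,0.9],
  [0,0,-0.05,0,0,0,0.9],
  [0,0,-0.05,0,0,0,0.9],
  [0,0,-0.05,0,0,0,0.9],
  [0,0,-0.05,0,0,0,0.9],
])

```text
time: 2.4
tool_pos: [0.3763, -0.3241, 0.0539]
tcp_rot: [-3.137, 0.169, 0.0]
wrist_force: [-0.1, -0.6, -1.1]
width: 0.348
```

```bash
python3 plan.py 0.6214 0.0972 0.1 -0.7; python3 -c "
from workcell import vision;import cv2
a=vision.read_camera('side')[100:260,300:500,::-1];cv2.imwrite('pics/s2.png',cv2.resize(a,None,fx=3.5,fy=3.5,interpolation=2))"
```

```text
t 2.4 pos [ 0.3763 -0.3241  0.0539] jaw -96.2 q6-> 0.12 F [-0.1 -0.6 -1.1] w 0.348
delta [0.1984, -0.4452, -0.0459] [-0.0005, -0.0002, -1.6662] rows>= 13.3
```

View pics/s2.png

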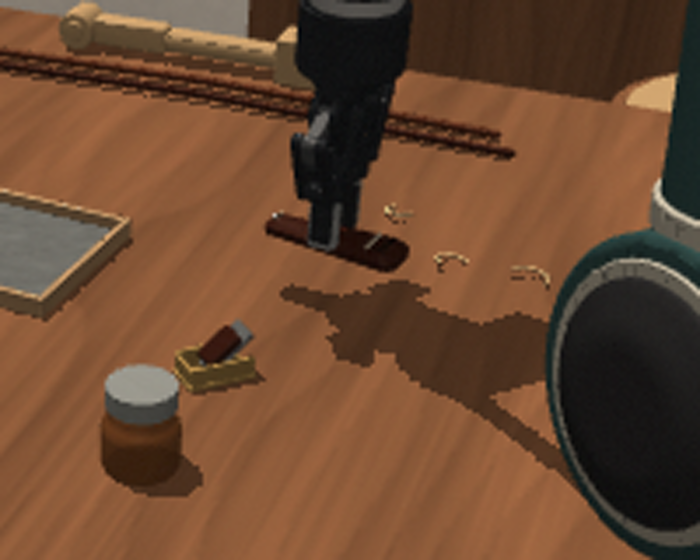

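The tailpiece is held level near its middle. At grasp the measured TCP z was 5.9 mm with the piece on the bench, so it should be set on the felt at about 12 mm.

Call:
apply_moves([
  [0,0,-0.035,0,0,0,0.9],
  [0.201,-0.445,-0.05,0,0,-1.666,0.9],
  [0.201,-0.445,-0.05,0,0,-1.666,0.9],
  [0.201,-0.445,-0.05,0,0,-1.666,0.9],
  [0.201,-0.445,-0.05,0,0,-1.666,0.9],
  [0.201,-0.445,-0.05,0,0,-1.666,0.9],
  [0.201,-0.445,-0.05,0,0,-1.666,0.9],
  [0.201,-0.445,-0.05,0,0,-1.666,0.9],
])

```text
time: 3.12
tool_pos: [0.5239, -0.0711, 0.0966]
tcp_rot: [-2.908, -1.184, 0.003]
wrist_force: [0.8, -0.6, 0.4]
width: 0.35
```

```bash
python3 plan.py 0.6214 0.0995 0.07 -0.7
```

```text
t 3.12 pos [ 0.5239 -0.0711  0.0966] jaw -45.7 q6-> 0.12 F [ 0.8 -0.6  0.4] w 0.35
delta [0.189, -0.0539, 0.0265] [-0.0026, 0.0005, -0.7851] rows>= 6.3
```

Call:
apply_moves([
  [0.189,-0.054,0.026,0,0,-0.785,0.9],
  [0.189,-0.054,0.026,0,0,-0.785,0.9],
  [0.189,-0.054,0.026,0,0,-0.785,0.9],
  [0.189,-0.054,0.026,0,0,-0.785,0.9],
  [0.189,-0.054,0.026,0,0,-0.785,0.9],
  [0.189,-0.054,0.026,0,0,-0.785,0.9],
  [0.189,-0.054,0.026,0,0,-0.785,0.9],
  [0.189,-0.054,0.026,0,0,-0.785,0.9],
])

```text
time: 3.78
tool_pos: [0.6217, 0.0977, 0.0697]
tcp_rot: [-2.237, -2.202, 0.005]
wrist_force: [-0.0, 0.1, -0.6]
width: 0.346
```

Call:
apply_moves([
  [0,0,0,0,0,0,0.9],
  [0,0,0,0,0,0,0.9],
])

```text
time: 3.95
tool_pos: [0.6221, 0.0964, 0.071]
tcp_rot: [-2.243, -2.198, 0.002]
wrist_force: [-0.1, -1.0, 0.3]
width: 0.347
```

```bash
python3 plan.py 0.6214 0.0995 0.0125 -0.7
```

```text
t 3.95 pos [0.6221 0.0964 0.071 ] jaw -1.2 q6-> 0.13 F [-0.1 -1.   0.3] w 0.347
delta [0.0031, -0.0007, 0.0585] [-0.0018, 0.0002, -0.0079] rows>= 1.4
```

Call:
apply_moves([
  [0.003,-0.001,0.02,0,0,-0.008,0.9],
  [0.003,-0.001,0.04,0,0,-0.008,0.9],
  [0.003,-0.001,0.052,0,0,-0.008,0.9],
  [0.003,-0.001,0.057,0,0,-0.008,0.9],
  [0.003,-0.001,0.057,0,0,-0.008,0.9],
  [0.003,-0.001,0.057,0,0,-0.008,0.9],
])

```text
time: 4.45
tool_pos: [0.6222, 0.0995, 0.0152]
tcp_rot: [-2.234, -2.209, -0.0]
wrist_force: [-0.1, -0.2, 0.5]
width: 0.347
```

```bash
python3 plan.py 0.6214 0.0995 0.0125 -0.7
```

```text
t 4.45 pos [0.6222 0.0995 0.0152] jaw -0.6 q6-> 0.13 F [-0.1 -0.2  0.5] w 0.347
delta [0.0, -0.0008, 0.0027] [0.0, -0.0, 0.001] rows>= 0.1
```

Call:
apply_moves([
  [0,0,0.003,0,0,0,0.9],
  [0,0,0.003,0,0,0,0.9],
  [0,0,0.003,0,0,0,0.55],
  [0,0,0.003,0,0,0,0.4],
  [0,0,0.003,0,0,0,0.35],
  [0,0,0.003,0,0,0,0.35],
  [0,0,-0.03,0,0,0,0.35],
  [0,0,-0.08,0,0,0,0.35],
])

```text
time: 5.12
tool_pos: [0.6176, 0.0992, 0.0825]
tcp_rot: [-2.229, -2.205, 0.013]
wrist_force: [1.3, 0.1, 0.9]
width: 0.651
```

```bash
python3 plan.py 0.4485 0.0745 0.06 53.5
```

```text
t 5.12 pos [0.6176 0.0992 0.0825] jaw -0.6 q6-> -0.81 F [1.3 0.1 0.9] w 0.651
delta [-0.0265, -0.1686, 0.0243] [-0.0103, -0.0037, -0.9443] rows>= 7.6
```

Call:
apply_moves([
  [-0.026,-0.169,0.0,-0.01,0,-0.944,0.35],
  [-0.026,-0.169,0.0,-0.01,0,-0.944,0.35],
  [-0.026,-0.169,0.0,-0.01,0,-0.944,0.4],
  [-0.026,-0.169,0.02,-0.01,0,-0.944,0.45],
  [-0.026,-0.169,0.024,-0.01,0,-0.944,0.45],
  [-0.026,-0.169,0.024,-0.01,0,-0.944,0.45],
  [-0.026,-0.169,0.024,-0.01,0,-0.944,0.45],
  [-0.026,-0.169,0.024,-0.01,0,-0.944,0.45],
])

```text
time: 5.78
tool_pos: [0.4522, 0.0755, 0.0627]
tcp_rot: [0.973, 2.979, 0.011]
wrist_force: [-0.4, -0.2, -0.2]
width: 0.548
```

Call:
apply_moves([
  [0,0,0,0,0,0,0.45],
  [0,0,0,0,0,0,0.45],
  [0,0,0,0,0,0,0.45],
])

```text
time: 6.03
tool_pos: [0.4529, 0.0756, 0.0628]
tcp_rot: [0.985, 2.976, 0.011]
wrist_force: [0.6, 0.5, -0.3]
width: 0.551
```

```bash
python3 plan.py 0.4485 0.0745 0.004 53.5;  python3 -c "
from workcell import vision;import cv2
a=vision.read_camera('side')[170:340,130:360,::-1];cv2.imwrite('pics/s3.png',cv2.resize(a,None,fx=3.3,fy=3.3,interpolation=2))"
```

```text
t 6.03 pos [0.4529 0.0756 0.0628] jaw 53.4 q6-> -0.83 F [ 0.6  0.5 -0.3] w 0.551
delta [0.0032, -0.004, 0.0588] [0.0088, 0.0046, -0.0021] rows>= 1.4
```

View pics/s3.png

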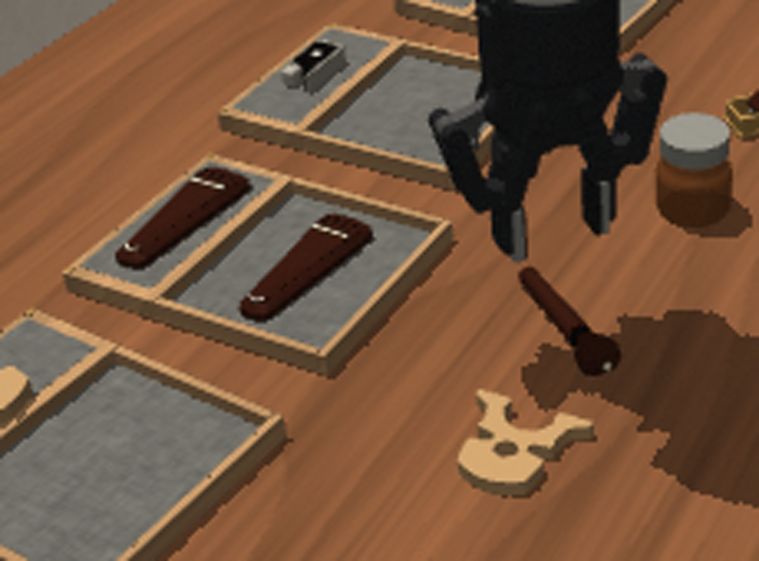

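The tailpiece lies flat, centred and parallel to its label. The open fingers are above the peg shaft. Next I lower onto the peg and grip it.

Call:
apply_moves([
  [0.003,-0.004,0.02,0.009,0.0045,0,0.45],
  [0.003,-0.004,0.04,0.009,0.0045,0,0.45],
  [0.003,-0.004,0.055,0.009,0.0045,0,0.45],
  [0.003,-0.004,0.058,0.009,0.0045,0,0.45],
  [0.003,-0.004,0.058,0.009,0.0045,0,0.45],
  [0.003,-0.004,0.058,0.009,0.0045,0,0.45],
])

```text
time: 6.58
tool_pos: [0.4489, 0.0744, 0.0049]
tcp_rot: [-0.985, -2.983, 0.0]
wrist_force: [-0.1, -0.1, 1.1]
width: 0.544
```

Call:
apply_moves([
  [0,0,0,0,0,0,0.8],
  [0,0,0,0,0,0,1.0],
  [0,0,0,0,0,0,1.0],
  [0,0,0,0,0,0,1.0],
  [0,0,0,0,0,0,1.0],
  [0,0,0,0,0,0,1.0],
])

```text
time: 7.08
tool_pos: [0.4496, 0.0744, 0.0056]
tcp_rot: [0.984, 2.982, 0.001]
wrist_force: [-0.8, -0.4, 6.4]
width: 0.144
```

Call:
apply_moves([
  [0,0,-0.01,0,0,0,1.0],
  [0,0,-0.03,0,0,0,1.0],
  [0,0,-0.06,0,0,0,1.0],
  [0,0,-0.09,0,0,0,1.0],
  [0,0,-0.09,0,0,0,1.0],
  [0,0,-0.09,0,0,0,1.0],
])

```text
time: 7.58
tool_pos: [0.4504, 0.0746, 0.0971]
tcp_rot: [0.983, 2.979, 0.003]
wrist_force: [0.1, -0.1, -0.4]
width: 0.143
```

```bash
python3 plan.py 0.6194 -0.2933 0.09 -3.7;  python3 -c "
from workcell import vision;import cv2
a=vision.read_camera('side')[100:340,130:430,::-1];cv2.imwrite('pics/s4.png',cv2.resize(a,None,fx=2.4,fy=2.4,interpolation=2))"
```

```text
t 7.58 pos [0.4504 0.0746 0.0971] jaw 53.5 q6-> -0.43 F [ 0.1 -0.1 -0.4] w 0.143
delta [-0.3547, -0.1952, 0.0078] [0.0048, 0.0018, 0.9981] rows>= 9.7
```

View pics/s4.png

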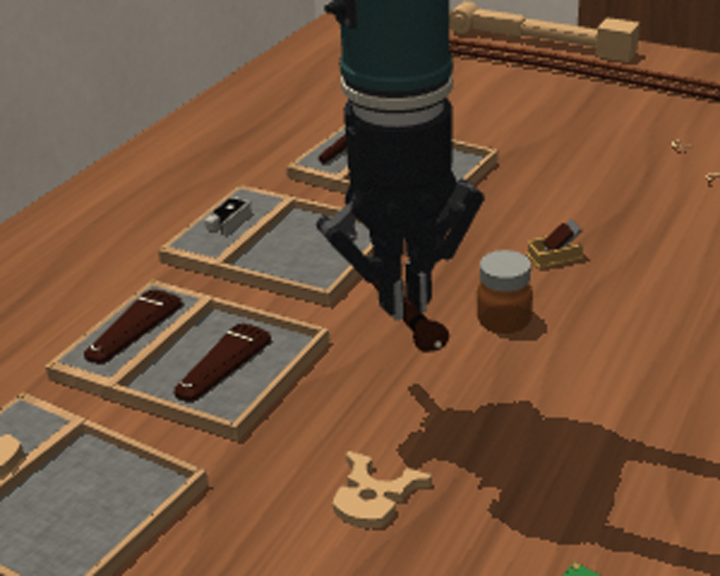

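Peg held. The jar and plane are undisturbed. Moving to the peg tray.

Call:
apply_moves([
  [-0.355,-0.195,0.0,0,0,0.998,1],
  [-0.355,-0.195,0.0,0,0,0.998,1],
  [-0.355,-0.195,0.0,0,0,0.998,1],
  [-0.355,-0.195,0.0,0,0,0.998,1],
  [-0.355,-0.195,0.0,0,0,0.998,1],
  [-0.355,-0.195,0.0,0,0,0.998,1],
  [-0.355,-0.195,0.0,0,0,0.998,1],
  [-0.355,-0.195,0.0,0,0,0.998,1],
])

```text
time: 8.3
tool_pos: [0.5865, -0.2297, 0.0919]
tcp_rot: [-2.296, -2.138, 0.003]
wrist_force: [0.8, 1.4, -0.3]
width: 0.145
```

```bash
python3 plan.py 0.6194 -0.2933 0.06 -3.7
```

```text
t 8.3 pos [ 0.5865 -0.2297  0.0919] jaw -4.1 q6-> -0.42 F [ 0.8  1.4 -0.3] w 0.145
delta [-0.0611, 0.0375, 0.0317] [-0.0046, -0.0014, -0.0065] rows>= 1.9
```

Call:
apply_moves([
  [-0.061,0.0375,0.032,0,0,-0.006,1],
  [-0.061,0.0375,0.032,0,0,-0.006,1],
  [-0.061,0.0375,0.032,0,0,-0.006,1],
  [-0.061,0.0375,0.032,0,0,-0.006,1],
  [-0.061,0.0375,0.032,0,0,-0.006,1],
])

```text
time: 8.72
tool_pos: [0.6194, -0.2906, 0.0602]
tcp_rot: [-2.282, -2.152, 0.003]
wrist_force: [-0.6, 0.2, 0.0]
width: 0.141
```

```bash
python3 plan.py 0.6194 -0.2933 0.0125 -3.7
```

```text
t 8.72 pos [ 0.6194 -0.2906  0.0602] jaw -3.4 q6-> -0.41 F [-0.6  0.2  0. ] w 0.141
delta [-0.0028, 0.0004, 0.0477] [-0.0048, -0.0021, 0.0055] rows>= 1.1
```

Call:
apply_moves([
  [-0.003,0,0.02,0,0,0.0055,1],
  [-0.003,0,0.04,0,0,0.0055,1],
  [-0.003,0,0.047,0,0,0.0055,1],
  [-0.003,0,0.047,0,0,0.0055,1],
  [-0.003,0,0.047,0,0,0.0055,1],
  [-0.003,0,0.047,0,0,0.0055,1],
])

```text
time: 9.22
tool_pos: [0.6219, -0.2944, 0.0173]
tcp_rot: [2.289, 2.149, 0.0]
wrist_force: [0.1, 0.2, -0.2]
width: 0.143
```

```bash
python3 plan.py 0.6194 -0.2933 0.0125 -3.7
```

```text
t 9.22 pos [ 0.6219 -0.2944  0.0173] jaw -3.6 q6-> -0.41 F [ 0.1  0.2 -0.2] w 0.143
delta [0.0009, -0.0026, 0.0048] [0.0016, 0.001, 0.0014] rows>= 0.1
```

Call:
apply_moves([
  [0.001,-0.0025,0.003,0,0,0,1],
  [0.001,-0.0025,0.005,0,0,0,1],
  [0.001,-0.0025,0.005,0,0,0,1],
  [0.001,-0.0025,0.005,0,0,0,1],
])

```text
time: 9.55
tool_pos: [0.6193, -0.2937, 0.0117]
tcp_rot: [2.291, 2.148, 0.0]
wrist_force: [-0.6, 0.6, 5.6]
width: 0.145
```

Light contact (5.6 N) at the expected height, so I release here.

Call:
apply_moves([
  [0,0,-0.001,0,0,0,0.8],
  [0,0,-0.001,0,0,0,0.65],
  [0,0,-0.001,0,0,0,0.5],
  [0,0,-0.001,0,0,0,0.5],
  [0,0,-0.001,0,0,0,0.5],
  [0,0,-0.03,0,0,0,0.5],
  [0,0,-0.07,0,0,0,0.5],
  [0,0,-0.08,0,0,0,0.5],
])

```text
time: 10.22
tool_pos: [0.6218, -0.2952, 0.0965]
tcp_rot: [2.286, 2.144, 0.003]
wrist_force: [1.8, -0.9, 1.5]
width: 0.497
```

```bash
python3 plan.py 0.4005 0.3145 0.09 137
```

```text
t 10.22 pos [ 0.6218 -0.2952  0.0965] jaw -3.7 q6-> 1.38 F [ 1.8 -0.9  1.5] w 0.497
delta [0.5943, -0.2599, 0.0026] [0.0078, 0.001, 0.6865] rows>= 15.6
```

Call:
apply_moves([
  [0.594,-0.26,0,0,0,0.686,0.5],
  [0.594,-0.26,0,0,0,0.686,0.5],
  [0.594,-0.26,0,0,0,0.686,0.5],
  [0.594,-0.26,0,0,0,0.686,0.5],
  [0.594,-0.26,0,0,0,0.686,0.5],
  [0.594,-0.26,0,0,0,0.686,0.5],
  [0.594,-0.26,0,0,0,0.686,0.4],
  [0.594,-0.26,0,0,0,0.686,0.4],
])

```text
time: 10.88
tool_pos: [0.5042, 0.0208, 0.0908]
tcp_rot: [2.881, 1.252, 0.001]
wrist_force: [1.0, 1.0, 0.1]
width: 0.603
```

```bash
python3 plan.py 0.4005 0.3145 0.06 137
```

```text
t 10.88 pos [0.5042 0.0208 0.0908] jaw -43.0 q6-> 1.37 F [1.  1.  0.1] w 0.603
delta [0.144, -0.2762, 0.0307] [0.0004, -0.0002, -0.0003] rows>= 7.5
```

Call:
apply_moves([
  [0.144,-0.276,0.03,0,0,0,0.4],
  [0.144,-0.276,0.03,0,0,0,0.4],
  [0.144,-0.276,0.03,0,0,0,0.4],
  [0.144,-0.276,0.03,0,0,0,0.4],
  [0.144,-0.276,0.03,0,0,0,0.4],
  [0.144,-0.276,0.03,0,0,0,0.4],
  [0.144,-0.276,0.03,0,0,0,0.4],
  [0.144,-0.276,0.03,0,0,0,0.4],
])

```text
time: 11.55
tool_pos: [0.3997, 0.3163, 0.0606]
tcp_rot: [-2.878, -1.256, -0.001]
wrist_force: [0.5, -0.1, -0.7]
width: 0.605
```

Call:
apply_moves([
  [0,0,0,0,0,0,0.4],
  [0,0,0,0,0,0,0.4],
])

```text
time: 11.72
tool_pos: [0.4007, 0.3136, 0.0605]
tcp_rot: [2.878, 1.258, -0.001]
wrist_force: [0.7, -0.1, -0.1]
width: 0.602
```

```bash
python3 plan.py 0.4005 0.3145 0.004 137; python3 -c "
from workcell import vision;import cv2
a=vision.read_camera('top')[50:300,120:500,::-1];cv2.imwrite('pics/t5.png',cv2.resize(a,None,fx=2.1,fy=2.1,interpolation=2))"
```

```text
t 11.72 pos [0.4007 0.3136 0.0605] jaw -42.8 q6-> 1.37 F [ 0.7 -0.1 -0.1] w 0.602
delta [0.0005, -0.0008, 0.0565] [0.0002, 0.0006, 0.0037] rows>= 1.4
```

View pics/t5.png

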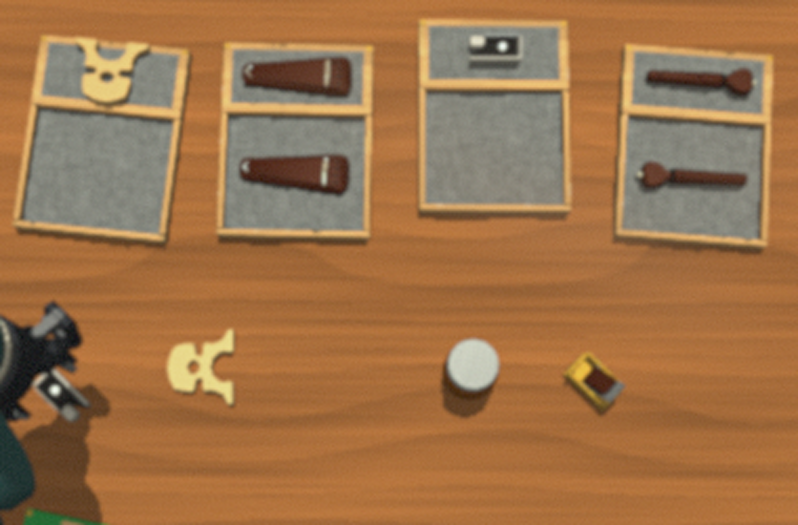

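The tailpiece (295,174) and peg (692,177) lie centred and in line with their labels. The jar and plane have not moved. Next, the frog.

Call:
apply_moves([
  [0.0005,-0.001,0.02,0,0,0.004,0.4],
  [0.0005,-0.001,0.04,0,0,0.004,0.4],
  [0.0005,-0.001,0.056,0,0,0.004,0.4],
  [0.0005,-0.001,0.056,0,0,0.004,0.4],
  [0.0005,-0.001,0.056,0,0,0.004,0.4],
])

```text
time: 12.18
tool_pos: [0.4006, 0.3119, 0.0039]
tcp_rot: [2.884, 1.244, -0.005]
wrist_force: [0.7, 0.5, 0.6]
width: 0.598
```

Call:
apply_moves([
  [0,0,0,0,0,0,0.6],
  [0,0,0,0,0,0,0.75],
  [0,0,0,0,0,0,0.9],
  [0,0,0,0,0,0,0.9],
  [0,0,0,0,0,0,0.9],
  [0,0,0,0,0,0,0.9],
])

```text
time: 12.68
tool_pos: [0.4023, 0.3143, 0.0061]
tcp_rot: [2.883, 1.248, 0.004]
wrist_force: [0.9, -2.6, 6.5]
width: 0.272
```

Call:
apply_moves([
  [0,0,-0.01,0,0,0,0.9],
  [0,0,-0.03,0,0,0,0.9],
  [0,0,-0.06,0,0,0,0.9],
  [0,0,-0.09,0,0,0,0.9],
  [0,0,-0.09,0,0,0,0.9],
  [0,0,-0.09,0,0,0,0.9],
])

```text
time: 13.18
tool_pos: [0.4025, 0.3152, 0.0976]
tcp_rot: [-2.882, -1.248, -0.008]
wrist_force: [0.6, -0.0, -1.0]
width: 0.276
```

```bash
python3 plan.py 0.6486 -0.0974 0.09 0.7;  python3 -c "
from workcell import vision;import cv2
a=vision.read_camera('side')[180:430,130:430,::-1];cv2.imwrite('pics/s6.png',cv2.resize(a,None,fx=2.4,fy=2.4,interpolation=2))"
```

```text
t 13.18 pos [0.4025 0.3152 0.0976] jaw -43.2 q6-> -0.21 F [ 0.6 -0.  -1. ] w 0.276
delta [-0.1325, 0.4618, 0.0073] [0.0029, -0.0047, -0.7659] rows>= 11.5
```

View pics/s6.png

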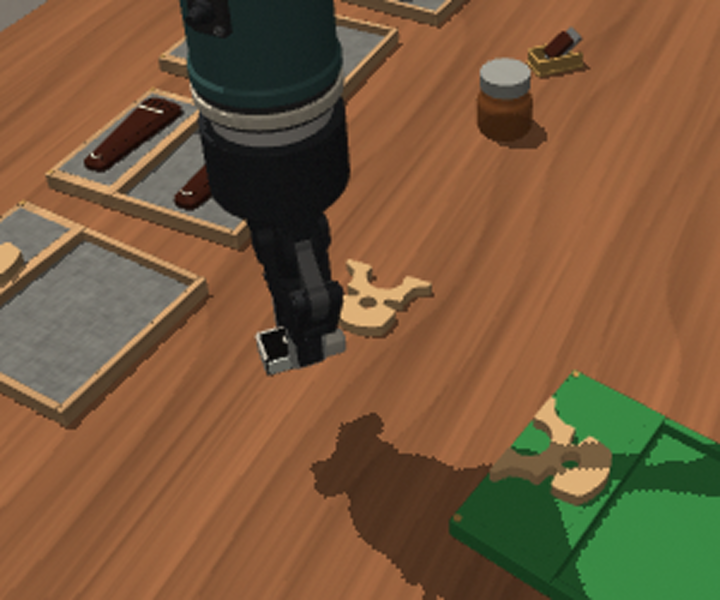

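Frog held level. Moving to the frog tray.

Call:
apply_moves([
  [-0.1325,0.462,0,0,0,-0.766,0.9],
  [-0.1325,0.462,0,0,0,-0.766,0.9],
  [-0.1325,0.462,0,0,0,-0.766,0.9],
  [-0.1325,0.462,0,0,0,-0.766,0.9],
  [-0.1325,0.462,0,0,0,-0.766,0.9],
  [-0.1325,0.462,0,0,0,-0.766,0.9],
  [-0.1325,0.462,0,0,0,-0.766,0.9],
  [-0.1325,0.462,0,0,0,-0.766,0.9],
])

```text
time: 13.9
tool_pos: [0.5572, 0.0489, 0.0927]
tcp_rot: [-2.201, -2.238, 0.005]
wrist_force: [0.9, 0.2, 0.5]
width: 0.275
```

```bash
python3 plan.py 0.6486 -0.0974 0.07 0.7
```

```text
t 13.9 pos [0.5572 0.0489 0.0927] jaw 0.9 q6-> -0.21 F [0.9 0.2 0.5] w 0.275
delta [-0.1478, 0.0891, 0.0223] [-0.0041, 0.0001, 0.0042] rows>= 4.2
```

Call:
apply_moves([
  [-0.148,0.089,0.022,0,0,0.004,0.9],
  [-0.148,0.089,0.022,0,0,0.004,0.9],
  [-0.148,0.089,0.022,0,0,0.004,0.9],
  [-0.148,0.089,0.022,0,0,0.004,0.9],
  [-0.148,0.089,0.022,0,0,0.004,0.9],
  [-0.148,0.089,0.022,0,0,0.004,0.9],
  [-0.148,0.089,0.022,0,0,0.004,0.9],
])

```text
time: 14.48
tool_pos: [0.6473, -0.0962, 0.0705]
tcp_rot: [-2.211, -2.226, 0.004]
wrist_force: [-0.7, 1.9, -1.1]
width: 0.272
```

```bash
python3 plan.py 0.6486 -0.0974 0.0125 0.7
```

```text
t 14.48 pos [ 0.6473 -0.0962  0.0705] jaw 0.4 q6-> -0.2 F [-0.7  1.9 -1.1] w 0.272
delta [-0.0013, 0.0015, 0.058] [-0.0046, -0.0012, -0.0056] rows>= 1.4
```

Call:
apply_moves([
  [-0.001,0.0015,0.02,0,0,-0.0055,0.9],
  [-0.001,0.0015,0.04,0,0,-0.0055,0.9],
  [-0.001,0.0015,0.055,0,0,-0.0055,0.9],
  [-0.001,0.0015,0.057,0,0,-0.0055,0.9],
  [-0.001,0.0015,0.057,0,0,-0.0055,0.9],
  [-0.001,0.0015,0.057,0,0,-0.0055,0.9],
])

```text
time: 14.98
tool_pos: [0.6503, -0.0965, 0.0159]
tcp_rot: [-2.205, -2.237, 0.001]
wrist_force: [0.3, -0.9, -0.6]
width: 0.273
```

```bash
python3 plan.py 0.6486 -0.0974 0.0125 0.7
```

```text
t 14.98 pos [ 0.6503 -0.0965  0.0159] jaw 0.8 q6-> -0.2 F [ 0.3 -0.9 -0.6] w 0.273
delta [-0.0009, -0.0017, 0.0034] [-0.0007, 0.0001, 0.0023] rows>= 0.1
```

Call:
apply_moves([
  [-0.001,-0.0015,0.002,0,0,0,0.9],
  [-0.001,-0.0015,0.0035,0,0,0,0.9],
  [-0.001,-0.0015,0.0035,0,0,0,0.9],
])

```text
time: 15.23
tool_pos: [0.6492, -0.0984, 0.0125]
tcp_rot: [2.206, 2.236, -0.0]
wrist_force: [0.3, 0.2, 0.3]
width: 0.272
```

Call:
apply_moves([
  [0,0,0,0,0,0,0.7],
  [0,0,0,0,0,0,0.55],
  [0,0,0,0,0,0,0.45],
  [0,0,0,0,0,0,0.45],
  [0,0,0,0,0,0,0.45],
  [0,0,-0.03,0,0,0,0.45],
  [0,0,-0.07,0,0,0,0.45],
  [0,0,-0.08,0,0,0,0.45],
])

```text
time: 15.9
tool_pos: [0.6527, -0.099, 0.0981]
tcp_rot: [2.202, 2.232, 0.007]
wrist_force: [2.0, -0.3, 1.9]
width: 0.551
```

```bash
python3 plan.py 0.430 0.190 0.07 0.5
```

```text
t 15.9 pos [ 0.6527 -0.099   0.0981] jaw 0.8 q6-> 0.37 F [ 2.  -0.3  1.9] w 0.551
delta [0.2921, -0.219, 0.0258] [0.0077, 0.0019, 0.0048] rows>= 8.8
```

Call:
apply_moves([
  [0.292,-0.219,0,0.007,0,0,0.15],
  [0.292,-0.219,0,0.007,0,0,0.15],
  [0.292,-0.219,0,0.007,0,0,0.15],
  [0.292,-0.219,0,0.007,0,0,0.15],
  [0.292,-0.219,0,0.007,0,0,0.15],
  [0.292,-0.219,0,0.007,0,0,0.15],
  [0.292,-0.219,0.026,0.007,0,0,0.15],
  [0.292,-0.219,0.026,0.007,0,0,0.15],
])

```text
time: 16.57
tool_pos: [0.4464, 0.1654, 0.0746]
tcp_rot: [-2.204, -2.233, 0.004]
wrist_force: [-0.4, 0.7, 0.2]
width: 0.849
```

```bash
python3 plan.py 0.430 0.190 0.05 1
```

```text
t 16.57 pos [0.4464 0.1654 0.0746] jaw 0.7 q6-> 0.34 F [-0.4  0.7  0.2] w 0.849
delta [0.0247, -0.016, 0.0247] [-0.0044, -0.0007, -0.0044] rows>= 0.9
```

Call:
apply_moves([
  [0.0245,-0.016,0.025,0,0,-0.004,0.15],
  [0.0245,-0.016,0.025,0,0,-0.004,0.15],
  [0.0245,-0.016,0.025,0,0,-0.004,0.15],
  [0.0245,-0.016,0.025,0,0,-0.004,0.15],
  [0.0245,-0.016,0.025,0,0,-0.004,0.15],
])

```text
time: 16.98
tool_pos: [0.432, 0.1881, 0.0499]
tcp_rot: [-2.2, -2.237, 0.005]
wrist_force: [0.3, -0.1, -0.3]
width: 0.851
```

```bash
python3 plan.py 0.430 0.190 0.001 1; python3 -c "
from workcell import vision;import cv2
a=vision.read_camera('side')[150:360,130:400,::-1];cv2.imwrite('pics/s7.png',cv2.resize(a,None,fx=2.8,fy=2.8,interpolation=2))"
```

```text
t 16.98 pos [0.432  0.1881 0.0499] jaw 1.0 q6-> 0.34 F [ 0.3 -0.1 -0.3] w 0.851
delta [0.0019, -0.0017, 0.0489] [-0.005, -0.0003, -0.0007] rows>= 1.2
```

View pics/s7.png

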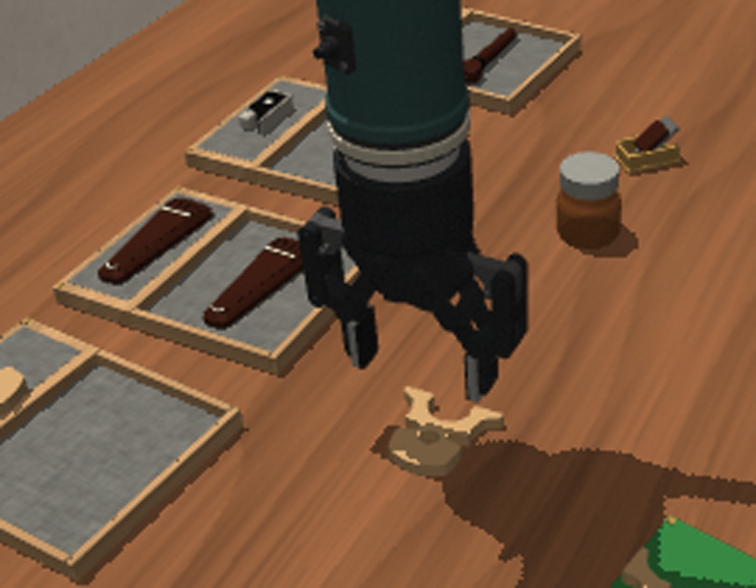

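Call:
apply_moves([
  [0.002,-0.002,0.02,0,0,0,0.15],
  [0.002,-0.002,0.035,0,0,0,0.15],
  [0.002,-0.002,0.048,0,0,0,0.15],
  [0.002,-0.002,0.048,0,0,0,0.15],
  [0.002,-0.002,0.048,0,0,0,0.15],
])

```text
time: 17.45
tool_pos: [0.4283, 0.1894, 0.0009]
tcp_rot: [-2.2, -2.235, 0.01]
wrist_force: [0.1, 0.2, 0.5]
width: 0.851
```

Call:
apply_moves([
  [0,0,0,0,0,0,0.3],
  [0,0,0,0,0,0,0.45],
  [0,0,0,0,0,0,0.7],
  [0,0,0,0,0,0,0.7],
  [0,0,0,0,0,0,0.7],
  [0,0,0,0,0,0,0.7],
])

```text
time: 17.95
tool_pos: [0.4295, 0.1905, 0.0024]
tcp_rot: [-2.199, -2.239, 0.004]
wrist_force: [0.6, -2.1, 5.1]
width: 0.521
```

Call:
apply_moves([
  [0,0,-0.01,0,0,0,0.7],
  [0,0,-0.03,0,0,0,0.7],
  [0,0,-0.06,0,0,0,0.7],
  [0,0,-0.09,0,0,0,0.7],
  [0,0,-0.09,0,0,0,0.7],
  [0,0,-0.09,0,0,0,0.7],
])

```text
time: 18.45
tool_pos: [0.4305, 0.1911, 0.0937]
tcp_rot: [-2.2, -2.239, 0.0]
wrist_force: [-0.1, -0.3, -1.2]
width: 0.518
```

```bash
python3 plan.py 0.6231 0.2886 0.09 84.8;  python3 -c "
from workcell import vision;import cv2
a=vision.read_camera('side')[150:360,130:400,::-1];cv2.imwrite('pics/s8.png',cv2.resize(a,None,fx=2.8,fy=2.8,interpolation=2))"
```

```text
t 18.45 pos [0.4305 0.1911 0.0937] jaw 1.0 q6-> -1.1 F [-0.1 -0.3 -1.2] w 0.518
delta [0.0941, 0.1943, 0.0035] [-0.0002, -0.003, -1.4624] rows>= 11.7
```

View pics/s8.png

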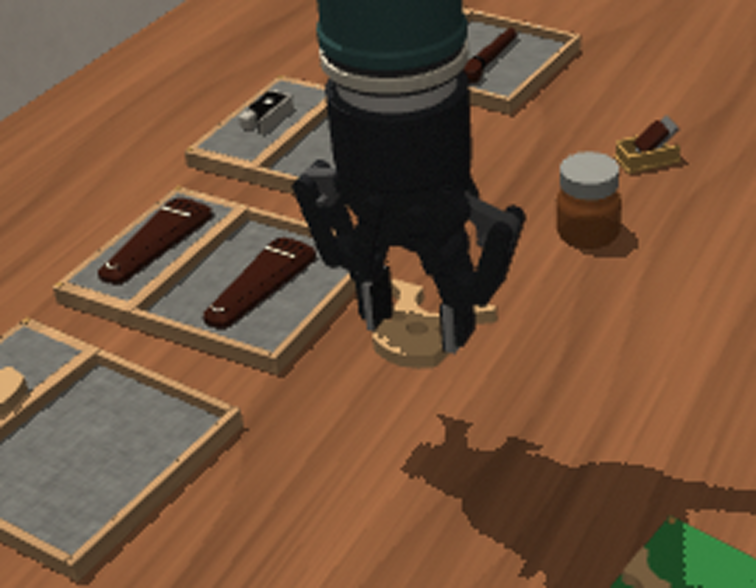

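Bridge held level, gripped about 5 mm to the string side. The turned tool target is (0.618, 0.289).

Call:
apply_moves([
  [0.0945,0.189,0,0,0,-1.462,0.7],
  [0.0945,0.189,0,0,0,-1.462,0.7],
  [0.0945,0.189,0,0,0,-1.462,0.7],
  [0.0945,0.189,0,0,0,-1.462,0.7],
  [0.0945,0.189,0,0,0,-1.462,0.7],
  [0.0945,0.189,0,0,0,-1.462,0.7],
  [0.0945,0.189,0,0,0,-1.462,0.7],
  [0.0945,0.189,0,0,0,-1.462,0.7],
])

```text
time: 19.17
tool_pos: [0.6148, 0.2877, 0.0858]
tcp_rot: [-0.845, -3.014, 0.009]
wrist_force: [-0.6, -0.2, -0.6]
width: 0.52
```

```bash
python3 plan.py 0.618 0.289 0.06 84.8
```

```text
t 19.17 pos [0.6148 0.2877 0.0858] jaw 58.7 q6-> -1.08 F [-0.6 -0.2 -0.6] w 0.52
delta [-0.0023, 0.003, 0.0258] [-0.0063, -0.0112, -0.4561] rows>= 3.7
```

Call:
apply_moves([
  [-0.002,0.003,0,-0.006,-0.01,-0.456,0.7],
  [-0.002,0.003,0,-0.006,-0.01,-0.456,0.7],
  [-0.002,0.003,0,-0.006,-0.01,-0.456,0.7],
  [-0.002,0.003,0,-0.006,-0.01,-0.456,0.7],
  [-0.002,0.003,0.02,-0.006,-0.01,-0.456,0.7],
  [-0.002,0.003,0.026,-0.006,-0.01,-0.456,0.7],
  [-0.002,0.003,0.026,-0.006,-0.01,-0.456,0.7],
  [-0.002,0.003,0.026,-0.006,-0.01,-0.456,0.7],
])

```text
time: 19.83
tool_pos: [0.6172, 0.2888, 0.0612]
tcp_rot: [-0.153, -3.138, -0.001]
wrist_force: [0.7, 0.8, -0.5]
width: 0.519
```

```bash
python3 plan.py 0.618 0.289 0.009 84.8
```

```text
t 19.83 pos [0.6172 0.2888 0.0612] jaw 84.4 q6-> -1.08 F [ 0.7  0.8 -0.5] w 0.519
delta [-0.0008, 0.0003, 0.0522] [0.0003, -0.0003, -0.0068] rows>= 1.3
```

Call:
apply_moves([
  [0,0,0.02,0,0,-0.007,0.7],
  [0,0,0.038,0,0,-0.007,0.7],
  [0,0,0.049,0,0,-0.007,0.7],
  [0,0,0.051,0,0,-0.007,0.7],
  [0,0,0.051,0,0,-0.007,0.7],
  [0,0,0.051,0,0,-0.007,0.7],
])

```text
time: 20.33
tool_pos: [0.6197, 0.2898, 0.0131]
tcp_rot: [0.142, 3.134, 0.004]
wrist_force: [0.2, 0.3, -0.4]
width: 0.515
```

```bash
python3 plan.py 0.618 0.289 0.009 84.8
```

```text
t 20.33 pos [0.6197 0.2898 0.0131] jaw 84.8 q6-> -1.08 F [ 0.2  0.3 -0.4] w 0.515
delta [0.0016, -0.001, 0.0041] [0.0029, 0.0045, 0.0004] rows>= 0.1
```

Call:
apply_moves([
  [0.0015,-0.001,0.002,0,0,0,0.7],
  [0.0015,-0.001,0.004,0,0,0,0.7],
  [0.0015,-0.001,0.004,0,0,0,0.7],
])

```text
time: 20.58
tool_pos: [0.6177, 0.2888, 0.0089]
tcp_rot: [0.142, 3.134, 0.004]
wrist_force: [-0.4, -0.4, -0.3]
width: 0.516
```

Call:
apply_moves([
  [0,0,0,0,0,0,0.45],
  [0,0,0,0,0,0,0.3],
  [0,0,0,0,0,0,0.25],
  [0,0,0,0,0,0,0.25],
  [0,0,0,0,0,0,0.25],
  [0,0,-0.03,0,0,0,0.25],
  [0,0,-0.07,0,0,0,0.25],
  [0,0,-0.1,0,0,0,0.25],
])

```text
time: 21.25
tool_pos: [0.6171, 0.2885, 0.1098]
tcp_rot: [0.142, 3.135, 0.003]
wrist_force: [1.1, 0.3, 1.1]
width: 0.749
```

```bash
python3 plan.py 0.42 0.29 0.2 84.8
```

```text
t 21.25 pos [0.6171 0.2885 0.1098] jaw 84.8 q6-> -0.91 F [1.1 0.3 1.1] w 0.749
delta [0.1961, -0.016, -0.0909] [0.0023, 0.0034, 0.0004] rows>= 5.2
```

Pull back to clear the view.

Call:
apply_moves([
  [0.196,0,-0.09,0,0,0,0.25],
  [0.196,0,-0.09,0,0,0,0.25],
  [0.196,0,-0.09,0,0,0,0.25],
  [0.196,0,-0.09,0,0,0,0.25],
  [0.196,0,-0.09,0,0,0,0.25],
  [0.196,0,-0.09,0,0,0,0.25],
  [0.196,0,-0.09,0,0,0,0.25],
  [0.196,0,-0.09,0,0,0,0.25],
])

```text
time: 21.92
tool_pos: [0.4221, 0.3063, 0.1982]
tcp_rot: [0.14, 3.133, 0.005]
wrist_force: [0.4, -0.1, 0.0]
width: 0.749
```

Run:
```python
from h import *
im=vision.read_camera("top")[:,:,::-1].copy(); cv2.imwrite("pics/t9full.png",im); cv2.imwrite("pics/s9full.png",vision.read_camera("side")[:,:,::-1])
s=4
def big(c0,c1,tr):
    a=cv2.resize(im[55:170,c0:c1],None,fx=s,fy=s,interpolation=2)
    for x,y,d in tr:
        d=np.radians(d); u=np.array([np.cos(d),np.sin(d)]); v=np.array([-u[1],u[0]])
        for w,l in((u,.059),(v,.068)):
            P=[[*(np.array([x,y])+k*l*w),.009] for k in(-1,1)]
            q=((proj(P)-[c0,55]+.5)*s).astype(int); cv2.line(a,tuple(map(int,q[0])),tuple(map(int,q[1])),(0,0,255),1)
    return a
A=big(125,305,[(.6231,.2886,-5.2),(.6214,.0972,-.7)]); B=big(315,495,[(.6486,-.0974,.7),(.6194,-.2933,-3.7)])
o=np.vstack([A,B]); o=cv2.resize(o,None,fx=.65,fy=.65,interpolation=cv2.INTER_AREA); cv2.imwrite("pics/fin.png",o); print(o.shape)
```

```text
(598, 468, 3)
```

View pics/fin.png

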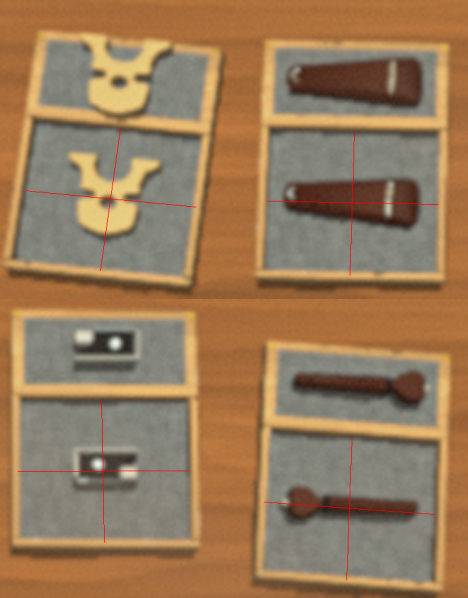

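View pics/s9full.png

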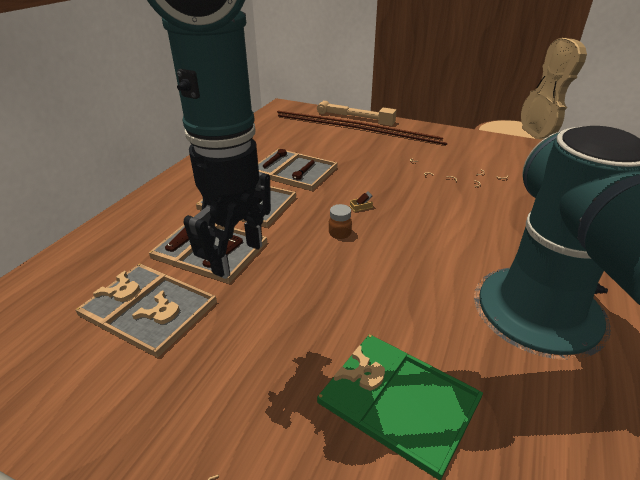

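Final views: each piece lies flat, with its middle within about 3 mm of its felt centre (the crossing of the red lines) and its axis within about 2° of the label. The jar (340,220) and plane (361,203) stand as before, and the gripper is clear.

```bash
python3 -c "
from workcell import job;print(job.finish_job())"
```

```text
the job is handed in; nothing more can be done
None
```

All four fittings are in the trays that carry their own kind as a label, placed in the order listed: tailpiece, peg, frog, bridge. The job was handed in after about 22 s of robot time. The green bridge tray was left alone.

**Placement:** The last top and side pictures show each piece lying flat, same face up, with its middle within about 3 mm of the felt centre. Each is in line with its label to about 2°. The peg is about 1–2° off and the frog sits about 3 mm towards its ledge; part of the frog's offset is viewing angle. The peg and frog lie the other way round from their labels, which the task allows.

**Bystanders and robot:** The thumb plane and the varnish jar look unmoved, and the gripper was clear of everything when I handed in. Wrist force stayed under 7 N in every reading I took.

**Disagreements:**
- While gripping the tailpiece, the measured position settled about 5–6 mm from where I aimed in y and z. I used the measured height at each grasp to set the placing height.
- My first tray fit used 202 mm instead of 196 mm for the tray length. I corrected the centres by 3 mm before any placing.

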